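# Refit the lamp's finial and switch the lamp on

## Robot

A 6-joint arm with a two-finger parallel gripper is mounted at the origin on the work surface. World frame = base frame: x ahead of the robot, y to its left, z up, the work surface at z = 0. Lengths are in m, angles in rad, forces in N, time in s.
With the tool pointing down it reaches from about 0.25 to 0.775 m from the base axis. Payload 4 kg.
Tool frame: the origin (TCP) lies at the centre of the arm's flange, where the gripper is bolted on; the fingertips stand 199 mm ahead of it and the grasp point (between the pads) lies 180 mm ahead of it (robot.tcp_to_tips is the z of the fingertips in the tool frame, in m); z points along the fingers, y is the line along which they close (so a half turn about z gives the same grasp; the last joint's range is limited). The gripper opens to 94 mm and grips with 3 to 60 N. Pads are 16 mm wide; open, the fingers measure 119 mm over their backs; the gripper's body (75 mm by 177 mm) begins 78 mm behind the grasp point.
Start: joints at [1.198, 0.087, 1.371, -0, 1.684, -0.103], TCP at [0.147, 0.53, 0.405] pointing down, gripper open.
Joint ranges: [-3.1, 3.1], [-0.76, 2.03], [0.27, 2.55], [-1.08, 4.22], [0.17, 2.65], [-2.57, 2.57]. Speed limits (rad/s): [2.79, 2.79, 3.14, 3.14, 3.14, 3.14].

## Interface

Orientations are given as [roll, pitch, yaw] about the fixed x, y, z axes, in that order (R = Rz(yaw) Ry(pitch) Rx(roll)).
In Python, from bench import robot gives the robot as it stands.
- The arm moves only by the tool play_rows, never from a script. Its arguments are lists of equal length, an entry for each row: "translation": the shift along the tool's x, y, z scaled (see below), a list of three; "twist": the turn, a rotation vector about the tool's x, y, z scaled (see below), a list of three; "gripper": the opening, from -1 (shut) to 1 (fully open). A call has 1 to 8 rows; each row shifts and turns the commanded pose from where the row before left it, along the tool's axes as they then stand; what a row does not reach is not made up. The controller multiplies each number of a shift by 0.04 m and each number of a turn by 0.1 rad. A row lasts 1/10 s, in which the tool goes at most 50 mm and 8.59 degrees, less where a joint would pass 70% of its speed; a pose out of reach is approached as far as the arm can. A call with a number of a shift or a turn outside -1 to 1 is refused whole. A call with a gripper value outside its range is refused whole. The fingers move at their own pace and stop on an object; the grip force is fixed at half the most. Time passes only in rows, so rows that do not move let the fingers close. It gives the time, the measured TCP pose, the force, the opening and the grip force at its end, in the units of the state.
- robot.get_obs(): the state, without advancing time (a new reading comes with each control period).
- robot.snapshot(name): name is "side" or "top"; returns the picture (400x640x3 uint8, red, green, blue); there is no depth.
- robot.camera_model(name): a dict with "camera_matrix" (3x3 intrinsics, pixels), "k1" (the pictures are not rectified: a ray, as slopes to the right and down, at radius r is drawn at 1 + k1 r^2 times it, then the intrinsics apply), "rvec" (rotation vector, rad) and "tvec" (3), from world to camera coordinates, as OpenCV has them. Camera axes: x right, y down, z forward; pixel columns grow to the right and rows downward; lengths in m; the calibration is good to about 2 mm. A picture is of the moment at which its call begins. camera_model takes no time and is no camera call.
- robot.close_job(): hands the job in; it is judged then, once.
Trained networks look in the newest picture that a camera, given by its name, has taken for a name from the list of things; names that differ only in an ending like _2 or _b are one class to them, and where a whole thing is asked for, a point or a joint stands for the part that bears it (a point fixed in the world has none). Each returns a list of dicts, best first, with "score" (0 to 1); they miss things now and then, are a little off and sometimes report something else, mostly with a low value. They report only what shows in the picture. A call takes as long as a camera call.
- robot.recognise(name, camera): "centre" ([x, y, z] in m, in world coordinates, good to about 4 mm: the middle of the surface that is visible of it).
- robot.spot_point(name, camera): "centre" ([x, y, z] in m, in world coordinates, good to about 4 mm: a listed point, or the origin of a listed thing).
The state is a dict: "time": time; "joint_positions": joint angles; "qvel": joint speeds; "joint_torque": joint torques, N m; "tool_pos": TCP position; "ee_rot": TCP orientation; "wrist_force": force on the tool from outside, world axes, zero at the start; "wrist_torque": the same for the moment, N m; "width": finger opening in m; "finger_force": force on a finger pad.
Only numpy, scipy, OpenCV 4.12 (cv2) and the standard library are available. Lean on these libraries where they do the work, as an engineer would, in place of code of your own. Each camera call takes 0.05 s, during which the arm holds its last target. There are 200 camera calls.

## Task

The finial is off the table lamp: screw it back onto the threaded post on top of the shade until it is fully home on its washer, let go of it, and then switch the lamp on by pressing the push switch on its base fully down and letting it come back up. Do not bump the shade, and leave all the other things on the table standing where they are.

Things in the scene. Friction and masses are not known exactly. Their poses are not given: they have to be found in the camera images.
- lamp: Metal table lamp, fixed. Origin: centre of its underside, z up the stem. Base 168 mm across, under 20 mm thick to 30 mm from the axis; stem 20 to 42 mm thick; beaded shade (shade). Its push switch (switch_top) is on the base on the lamp's -x side, under the shade's edge. On top is the finial's washer and threaded post (post_seat). The ivory paper mat below it is flat.
- shade: The plum beaded lampshade, fixed on the lamp, with the lamp's origin and axes: hollow cone round the stem, 176 mm across at its lower edge 165 mm above the table, 105 mm across at its upper edge 266 mm above the table.
- post_seat (a point): Centre of the 40 mm metal washer on which the finial seats, 268 mm above the table on the lamp's axis, axes as the lamp's. From it the post rises 26 mm: 11 mm thick pilot with conical tip; thread 20 mm across, top 17 mm above the washer. Right-hand thread (clockwise from above goes down), two starts, 14 mm lead per turn; it starts on the lamp's +x and -x axes.
- finial: Loose metal knob 70 mm tall, upright, about 0.12 kg. Origin: centre of its underside, z up. Foot 37 mm across, hollow skirt 31 mm up to 29 mm, solid drum 34 mm across from 31 to 60 mm up (grip at about 47 mm), domed top. Bore 22 mm wide (29 at the mouth), 29 mm deep. See finial_mouth for its thread.
- finial_mouth (a point): Same point and axes as the finial. Two lugs on its +x and -x sides, 6.5 mm above it, 3.5 mm wide, run in the post's thread. Turned backwards on the post they drop off the thread starts once finial x is 15 deg counter-clockwise of lamp x (or -x), underside then 5 to 6 mm above the washer; about 135 deg clockwise from there seats it, 65 more clamps it. Clockwise from anywhere catches too.
- switch_top (a point): Centre of the push switch's top face, 41 mm above the table, 75 mm from the lamp's axis; z = the button's axis, leaning 30 deg outwards from vertical, away from the stem. Black plunger 32 mm across, 12 mm proud of a 48 mm metal collar. The shade hangs over it: the tool must lean 30 to 50 deg outwards, away from the stem.
- switch (a joint): How far the switch is pressed along its axis, m: 0 = out, 0.008 = fully down. Spring: 2 N to start, 6 N fully down; it comes up by itself.
- saucer: White china saucer, 116 mm diameter, 16 mm high, loose; origin under its centre.
- cup: White china teacup on the saucer, 72 mm rim diameter, 50 mm high, small handle on its +y side; origin under its centre, 5 mm above the table.
- bottle: Small amber glass scent bottle, 48 mm diameter, 78 mm tall, metal cap of 26 mm diameter; loose; origin under its centre.
- candle: Candle in a glass, 72 mm diameter, 75 mm tall; loose; origin under its centre.
- clock: White alarm clock, 42 (x) by 85 (y) by 88 mm tall, dial on its +x face; loose; origin under its centre.
- caddy: Round aluminium tea caddy with a dark blue band, 74 mm diameter, 106 mm tall; loose; origin under its centre.
- specs_case: Dark spectacles case lying flat, 50 (x) by 125 (y) by 34 mm high; loose; origin under its centre.

How it is judged:
On the way, in this order (a step that is already met when the one before it is completed fails the run):
1. the finial is screwed down onto its washer and let go (z of finial in the frame of post_seat below 0.0015 m and horizontal distance between finial and post_seat below 0.003 m and angle between finial's own z axis and vertical below 0.06 rad and contact force between finial and the fingers below 0.05 N), for 0.2 s.
2. the switch is pressed fully down (value of joint switch above 0.0068 m), for 0.05 s.
3. the switch has come back up (value of joint switch below 0.0012 m), for 0.1 s.
At the end, for the whole second after the job is handed in: The finial sits fully home on the washer, its underside within 1.5 mm of it and 3 mm of the post's axis, upright within 0.06 rad, released and at rest; the switch has been pressed at least 6.8 of its 8 mm after that and is back up (within 1.2 mm) (z of finial in the frame of post_seat below 0.0015 m and horizontal distance between finial and post_seat below 0.003 m and angle between finial's own z axis and vertical below 0.06 rad and value of joint switch below 0.0012 m and linear speed of finial below 0.02 m/s); the robot touches nothing.
It fails at once if another thing on the table is shifted by more than 25 mm (distance of any of cup, saucer, bottle, candle, clock, caddy, specs_case from where it was at the start of the episode above 0.025 m).
It fails at once if another thing on the table is tipped (more than 0.35 rad) (angle between any of cup, saucer, bottle, candle, clock, caddy, specs_case's own z axis and vertical above 0.35 rad).
It fails at once if the robot bumps the shade (more than 6 N) (contact force between shade and the arm above 6 N or contact force between shade and the fingers above 6 N).
It also fails if it takes over 66 s, if anything falls off the work surface, if the arm or the gripper's body presses on something with over 40 N, if the wrist force passes 120 N, or if a joint passes its speed limit or range.

## Working session

There is one attempt and no reset: what is moved stays moved. The work goes in short steps, Python scripts to look and compute and a tool call to move; the robot and the scene stay as the last step left them, time stands still between calls to the robot, and variables do not carry over. Pictures are saved under pics/ and viewed, at most 10 in all, crops included, and the job is handed in when it is done.

Besides the shell and the picture viewer there is one more tool, called after ">>>" as name(argument=value, ...), one argument or row to a line, values as JSON. play_rows: Moves the arm, as the interface text tells. Its arguments: {"type":"object","properties":{"translation":{"type":"array","items":{"type":"array","items":{"type":"number","minimum":-1,"maximum":1}}},"twist":{"type":"array","items":{"type":"array","items":{"type":"number","minimum":-1,"maximum":1}}},"gripper":{"type":"array","items":{"type":"number"}}},"required":["translation","twist","gripper"]}

```bash
ls; mkdir -p pics; python3 - <<'E'
from bench import robot
import cv2,numpy as np
for c in("top","side"):
    im=robot.snapshot(c); cv2.imwrite(f"pics/{c}0.png",im[:,:,::-1])
    m=robot.camera_model(c); R=cv2.Rodrigues(np.array(m["rvec"]))[0]; print(c,"campos",-R.T@np.array(m["tvec"]),"fwd",R[2])
    for n in["lamp","finial","post_seat","switch_top","finial_mouth","cup","saucer","bottle","candle","clock","caddy","specs_case"]:
        r=robot.spot_point(n,c); print(n,[(np.round(d["centre"],3).tolist(),round(d["score"],2)) for d in r[:2]])
print(robot.get_obs())
E
```

```text
pics
top campos [0.52645656 0.00137512 0.96256839] fwd [ 0.11078713  0.02328373 -0.99357138]
lamp [([0.626, -0.01, 0.001], 0.81)]
finial [([0.507, 0.136, 0.003], 0.51), ([0.626, -0.007, 0.003], 0.18)]
post_seat []
switch_top []
finial_mouth [([0.505, 0.139, 0.004], 0.78)]
cup [([0.501, -0.113, 0.001], 0.96), ([0.501, -0.108, -0.001], 0.74)]
saucer [([0.498, -0.111, 0.001], 0.71)]
bottle [([0.458, 0.01, 0.002], 0.82), ([0.506, 0.138, -0.001], 0.72)]
candle [([0.753, 0.107, -0.003], 0.63), ([0.614, -0.163, 0.0], 0.47)]
clock [([0.779, -0.034, -0.003], 0.58)]
caddy [([0.614, -0.166, 0.0], 0.67)]
specs_case [([0.642, 0.248, -0.001], 0.69)]
side campos [0.45266614 0.74349272 0.72304623] fwd [ 0.14952139 -0.79378159 -0.58953723]
lamp [([0.624, -0.003, -0.003], 0.91)]
finial [([0.507, 0.137, 0.001], 0.96)]
post_seat [([0.505, 0.139, -0.003], 0.3)]
switch_top []
finial_mouth [([0.503, 0.139, -0.003], 0.93)]
cup [([0.496, -0.114, 0.009], 0.56)]
saucer [([0.497, -0.114, -0.0], 0.86)]
bottle [([0.458, 0.012, 0.001], 0.69)]
candle [([0.755, 0.107, -0.002], 0.79), ([0.506, 0.138, -0.001], 0.33)]

[... 190 characters left out ...]
, 'joint_positions': array([ 1.19791807e+00,  8.72120281e-02,  1.37068221e+00,  2.46040367e-06,
        1.68359415e+00, -1.03100925e-01]), 'qvel': array([-1.32068003e-03,  6.89642899e-04, -1.06816617e-03, -9.24057993e-04,
       -6.56515739e-04,  5.31295637e-05]), 'joint_torque': array([ 5.02173243e-04, -3.40039837e+01, -3.02596736e+01,  7.17929564e-02,
        2.39385793e-02, -1.55433111e-05]), 'tool_pos': array([0.14659158, 0.53011239, 0.40470833]), 'ee_rot': array([3.14148869e+00, 8.29883929e-06, 2.87181560e+00]), 'wrist_force': array([-0.10247472, -0.22797698,  0.4939975 ]), 'wrist_torque': array([-0.03329061,  0.0138861 ,  0.05215659]), 'finger_force': 0.0, 'width': 0.09416484149667756}
```

View pics/top0.png

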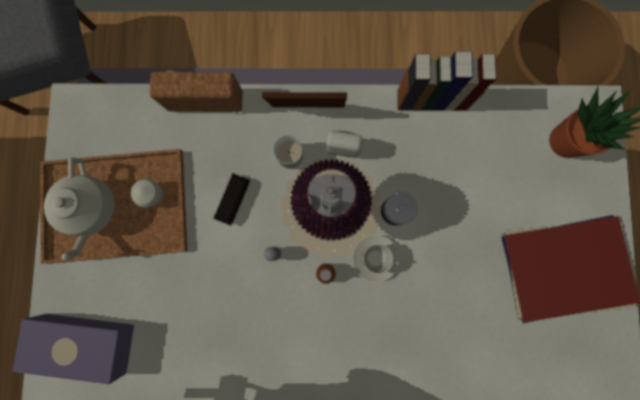

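View pics/side0.png

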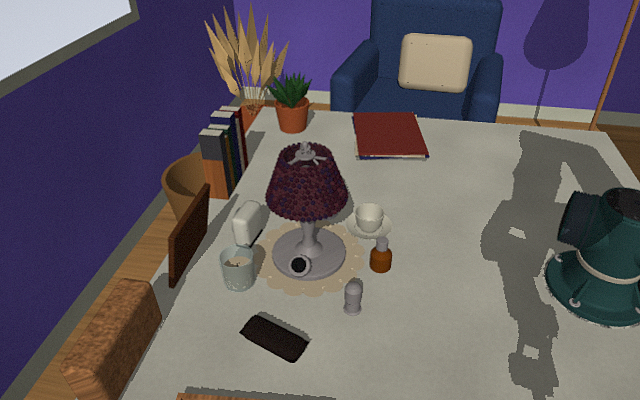

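```bash
cat > h.py <<'E'
from bench import robot
import cv2,numpy as np
from scipy.spatial.transform import Rotation as Ro
def cam(c):
    m=robot.camera_model(c); return np.array(m["camera_matrix"]),m["k1"],cv2.Rodrigues(np.array(m["rvec"]))[0],np.array(m["tvec"])
def dist(k1): return np.array([k1,0,0,0,0.])
def proj(c,P):
    K,k1,R,t=cam(c); return cv2.projectPoints(np.atleast_2d(np.array(P,float)),cv2.Rodrigues(R)[0],t,K,dist(k1))[0][:,0]
def ray(c,uv):
    K,k1,R,t=cam(c); x=cv2.undistortPoints(np.array([[uv]],float),K,dist(k1))[0,0]
    return -R.T@t, R.T@np.array([x[0],x[1],1])
def onz(c,uv,z):
    o,d=ray(c,uv); return o+d*(z-o[2])/d[2]
def crop(c,box,f,name):
    im=robot.snapshot(c)[:,:,::-1]; x0,y0,x1,y1=box
    cv2.imwrite(name,cv2.resize(im[y0:y1,x0:x1],None,fx=f,fy=f,interpolation=cv2.INTER_CUBIC))
def tri(uvt,uvs):
    A=[];b=[]
    for c,uv in(("top",uvt),("side",uvs)):
        o,d=ray(c,uv); d=d/np.linalg.norm(d); M=np.eye(3)-np.outer(d,d); A.append(M); b.append(M@o)
    return np.linalg.lstsq(np.vstack(A),np.hstack(b),rcond=None)[0]
E
python3 - <<'E'
from h import *
a=cv2.imread("pics/top0.png")[150:250,280:380]; b=cv2.imread("pics/side0.png")[135:185,255:355]
c=cv2.imread("pics/side0.png")[235:285,255:355]
d=np.vstack([cv2.resize(b,None,fx=4,fy=4,interpolation=3),cv2.resize(c,None,fx=4,fy=4,interpolation=3)])
a=cv2.resize(a,None,fx=4,fy=4,interpolation=3); a=np.clip(a.astype(float)*1.6,0,255).astype(np.uint8)
cv2.imwrite("pics/c1.png",np.hstack([a,d]))
for c in("top","side"): print(proj(c,[[.625,-.005,.268],[.625,-.005,.294]]))
print(onz("side",(300,265),.041))
E
```

```text
[[333.52148796 191.60632248]
 [333.67523238 189.53969109]]
[[304.43032258 151.50259589]
 [303.98970841 139.78874866]]
[0.62473573 0.07797043 0.041     ]
```

View pics/c1.png

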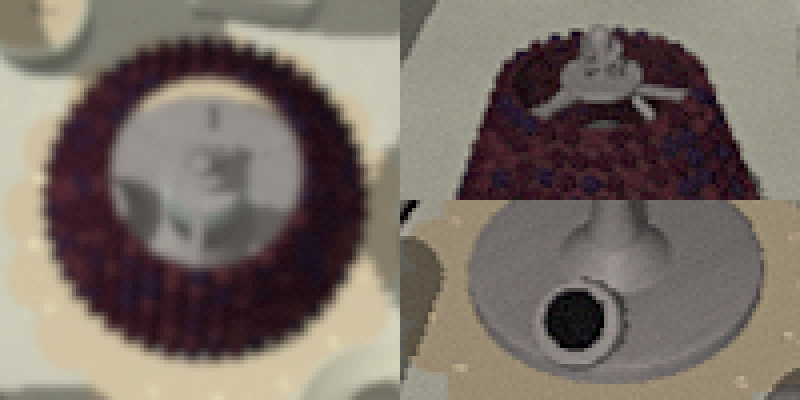

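```bash
cat > fit.py <<'E'
from h import *
from scipy.optimize import minimize
th=np.linspace(0,2*np.pi,120)
def circ(x,y,r,z): return np.c_[x+r*np.cos(th),y+r*np.sin(th),0*th+z]
for c in("top","side"):
    im=cv2.imread(f"pics/{c}0.png").astype(float); b,g,r=im[...,0],im[...,1],im[...,2]
    m=((r-g>.25*r)&(b>g*0.9)&(r<150)).astype(np.uint8)
    m[:, :240]=0; m[:,400:]=0; m[:130]=0; m[260:]=0
    m=cv2.morphologyEx(m,cv2.MORPH_CLOSE,np.ones((5,5))); n,l,s,_=cv2.connectedComponentsWithStats(m)
    k=1+np.argmax(s[1:,4]); m=(l==k).astype(np.uint8)
    cs,_=cv2.findContours(m,0,1); S=np.zeros_like(m); cv2.drawContours(S,cs,-1,1,-1); print(c,s[k])
    def cost(p,f=4):
        pts=np.vstack([proj(c,circ(p[0],p[1],.088+p[2],.165)),proj(c,circ(p[0],p[1],.0525+p[2],.266))])
        h=cv2.convexHull(pts.astype(np.float32))[:,0]
        T=np.zeros((400*f,640*f),np.uint8); cv2.fillPoly(T,[np.round((h+.5)*f).astype(int)],1)
        return np.sum(np.abs(cv2.resize(T.astype(float),(640,400),interpolation=cv2.INTER_AREA)-S))
    q=minimize(cost,[.625,-.004,0.0],method="Nelder-Mead",options=dict(initial_simplex=[[.625,-.004,0],[.633,-.004,0],[.625,.004,0],[.625,-.004,.003]])); print(q.x,q.fun)
    if c=="side":
        k=((im.max(2)<40)).astype(np.uint8); k[:250]=0;k[280:]=0;k[:,:285]=0;k[:,315:]=0
        n,l,s,ce=cv2.connectedComponentsWithStats(k); print(s[1:],ce[1:])
        j=1+np.argmax(s[1:,4]); print(onz("side",ce[j],.041))
E
python3 fit.py
```

```text
top [ 292  161   79   78 2868]
[ 6.24279853e-01  3.70459171e-04 -5.97071439e-03] 101.875
side [ 266  143   82   79 4646]
[ 0.62392608 -0.00273029 -0.00365664] 431.0625
[[292 258  14  14 162]] [[298.2345679  264.52469136]]
[0.62869586 0.07721656 0.041     ]
```

```bash
cat >> h.py <<'E'
def plan(pos,rot,N,start=None):
    """rows from the present pose to pos, rot(Rotation) in N equal steps"""
    o=robot.get_obs(); p=o["tool_pos"]; R=Ro.from_euler("xyz",o["ee_rot"])
    if start is not None: p,R=start
    rv=(R.inv()*rot).as_rotvec()/N; out=[];dp=(np.array(pos)-p)/N
    for i in range(N):
        out.append(np.r_[R.inv().apply(dp)/.04, rv/.1]); R=R*Ro.from_rotvec(rv)
    out=np.array(out).round(2)
    for i in range(0,N,8): print("T",[r[:3].tolist() for r in out[i:i+8]],"\nW",[r[3:].tolist() for r in out[i:i+8]])
    return np.array(pos),rot
def down(yaw): return Ro.from_euler("xyz",[np.pi,0,yaw])
def st():
    o=robot.get_obs(); print(*[(k,np.round(o[k],4).tolist()) for k in("time","tool_pos","ee_rot","joint_positions","wrist_force","wrist_torque","width","finger_force")])
E
python3 - <<'E'
from h import *
s=plan([.506,.138,.33],down(2.55),16)
plan([.506,.138,.227],down(2.55),4,s)
E
```

```text
T [[-0.7, -0.44, 0.12], [-0.71, -0.43, 0.12], [-0.72, -0.41, 0.12], [-0.73, -0.4, 0.12], [-0.74, -0.38, 0.12], [-0.75, -0.37, 0.12], [-0.75, -0.35, 0.12], [-0.76, -0.34, 0.12]] 
W [[0.0, -0.0, 0.2], [0.0, -0.0, 0.2], [0.0, -0.0, 0.2], [0.0, -0.0, 0.2], [0.0, -0.0, 0.2], [0.0, -0.0, 0.2], [0.0, -0.0, 0.2], [0.0, -0.0, 0.2]]
T [[-0.77, -0.32, 0.12], [-0.77, -0.31, 0.12], [-0.78, -0.29, 0.12], [-0.78, -0.28, 0.12], [-0.79, -0.26, 0.12], [-0.79, -0.24, 0.12], [-0.8, -0.23, 0.12], [-0.8, -0.21, 0.12]] 
W [[0.0, -0.0, 0.2], [0.0, -0.0, 0.2], [0.0, -0.0, 0.2], [0.0, -0.0, 0.2], [0.0, -0.0, 0.2], [0.0, -0.0, 0.2], [0.0, -0.0, 0.2], [0.0, -0.0, 0.2]]
T [[-0.0, -0.0, 0.64], [-0.0, -0.0, 0.64], [-0.0, -0.0, 0.64], [-0.0, -0.0, 0.64]] 
W [[0.0, 0.0, 0.0], [0.0, 0.0, 0.0], [0.0, 0.0, 0.0], [0.0, 0.0, 0.0]]
```

>>> play_rows(
  translation=[
    [-0.7,-0.44,0.12],
    [-0.71,-0.43,0.12],
    [-0.72,-0.41,0.12],
    [-0.73,-0.4,0.12],
    [-0.74,-0.38,0.12],
    [-0.75,-0.37,0.12],
    [-0.75,-0.35,0.12],
    [-0.76,-0.34,0.12],
  ],
  twist=[
    [0,0,0.2],
    [0,0,0.2],
    [0,0,0.2],
    [0,0,0.2],
    [0,0,0.2],
    [0,0,0.2],
    [0,0,0.2],
    [0,0,0.2],
  ],
  gripper=[1,1,1,1,1,1,1,1],
)

```text
time: 2.1
tool_pos: [0.3269, 0.333, 0.3663]
ee_rot: [3.141, 0.0, 2.711]
wrist_force: [0.7, -0.5, -0.5]
width: 0.0942
finger_force: 0.0
```

>>> play_rows(
  translation=[
    [-0.77,-0.32,0.12],
    [-0.77,-0.31,0.12],
    [-0.78,-0.29,0.12],
    [-0.78,-0.28,0.12],
    [-0.79,-0.26,0.12],
    [-0.79,-0.24,0.12],
    [-0.8,-0.23,0.12],
    [-0.8,-0.21,0.12],
  ],
  twist=[
    [0,0,0.2],
    [0,0,0.2],
    [0,0,0.2],
    [0,0,0.2],
    [0,0,0.2],
    [0,0,0.2],
    [0,0,0.2],
    [0,0,0.2],
  ],
  gripper=[1,1,1,1,1,1,1,1],
)

```text
time: 2.9
tool_pos: [0.5066, 0.1372, 0.3279]
ee_rot: [3.141, 0.0, 2.551]
wrist_force: [-0.1, 0.1, 0.2]
width: 0.0939
finger_force: 0.0
```

```bash
python3 - <<'E'
from h import *
st(); plan([.506,.138,.227],down(2.55),4)
E
```

```text
('time', 2.9) ('tool_pos', [0.5066, 0.1372, 0.3279]) ('ee_rot', [3.1411, 0.0002, 2.5508]) ('joint_positions', [0.1564, 0.0593, 1.5534, 0.0002, 1.5285, -0.8236]) ('wrist_force', [-0.1304, 0.1095, 0.1968]) ('wrist_torque', [-0.0512, -0.0021, 0.0359]) ('width', 0.0939) ('finger_force', 0.0)
T [[0.01, 0.0, 0.63], [0.01, 0.0, 0.63], [0.01, 0.0, 0.63], [0.01, 0.0, 0.63]] 
W [[0.0, 0.0, 0.0], [0.0, 0.0, 0.0], [0.0, 0.0, 0.0], [0.0, 0.0, 0.0]]
```

>>> play_rows(
  translation=[
    [0,0,0.63],
    [0,0,0.63],
    [0,0,0.63],
    [0,0,0.63],
    [0,0,0],
    [0,0,0],
    [0,0,0],
    [0,0,0],
  ],
  twist=[
    [0,0,0],
    [0,0,0],
    [0,0,0],
    [0,0,0],
    [0,0,0],
    [0,0,0],
    [0,0,0],
    [0,0,0],
  ],
  gripper=[1,1,1,0,-0.1,-0.3,-0.3,-0.3],
)

```text
time: 3.7
tool_pos: [0.5065, 0.1385, 0.229]
ee_rot: [3.139, 0.003, 2.552]
wrist_force: [-0.7, -0.1, 0.2]
width: 0.0575
finger_force: 0.0
```

>>> play_rows(
  translation=[
    [0,0,0],
    [0,0,0],
    [0,0,0],
    [0,0,0],
    [0,0,0],
    [0,0,0],
  ],
  twist=[
    [0,0,0],
    [0,0,0],
    [0,0,0],
    [0,0,0],
    [0,0,0],
    [0,0,0],
  ],
  gripper=[-0.4,-0.4,-0.4,-0.4,-0.4,-0.4],
)

```text
time: 4.3
tool_pos: [0.506, 0.1384, 0.2275]
ee_rot: [3.141, 0.0, 2.552]
wrist_force: [1.0, 0.3, 2.8]
width: 0.0329
finger_force: 30.0
```

>>> play_rows(
  translation=[
    [0,0,0],
    [0,0,0],
    [0,0,0],
    [0,0,0],
    [0,0,0],
    [0,0,0],
    [0,0,0],
    [0,0,0],
  ],
  twist=[
    [0,0,0],
    [0,0,0],
    [0,0,-1],
    [0,0,-1],
    [0,0,-1],
    [0,0,-1],
    [0,0,-1],
    [0,0,-1],
  ],
  gripper=[0.1,0.1,0.1,0.1,0.1,0.1,0.1,0.1],
)

```text
time: 5.1
tool_pos: [0.5057, 0.1383, 0.2266]
ee_rot: [-3.141, -0.001, -3.127]
wrist_force: [-0.0, -0.2, 1.1]
width: 0.0517
finger_force: 0.0
```

>>> play_rows(
  translation=[
    [0,0,0],
    [0,0,0],
    [0,0,0],
    [0,0,0],
    [0,0,0],
    [0,0,0],
    [0,0,0],
    [0,0,0],
  ],
  twist=[
    [0,0,-1],
    [0,0,-1],
    [0,0,-1],
    [0,0,-1],
    [0,0,-1],
    [0,0,-1],
    [0,0,-1],
    [0,0,0],
  ],
  gripper=[0.1,0.1,0.1,0.1,0.1,0.1,0,-0.4],
)

```text
time: 5.9
tool_pos: [0.5057, 0.1383, 0.2267]
ee_rot: [3.141, -0.001, -2.432]
wrist_force: [-0.4, -0.1, -0.6]
width: 0.0421
finger_force: 0.0
```

>>> play_rows(
  translation=[
    [0,0,0],
    [0,0,0],
    [0,0,0],
    [0,0,0],
    [0,0,0],
  ],
  twist=[
    [0,0,0],
    [0,0,0],
    [0,0,0],
    [0,0,0],
    [0,0,0],
  ],
  gripper=[-0.5,-0.5,-0.5,-0.5,-0.5],
)

```text
time: 6.4
tool_pos: [0.5057, 0.1384, 0.2269]
ee_rot: [3.141, -0.0, -2.432]
wrist_force: [-0.2, -0.6, -1.3]
width: 0.0331
finger_force: 30.0
```

```bash
python3 - <<'E'
from h import *
st(); y=3.85; o=robot.get_obs()
s=plan([*o["tool_pos"][:2],.38+.18-.06],down(y),8)
s=plan([.6245,-.002,.50],down(y),8,s)
print(robot.spot_point("finial_mouth","side"),robot.spot_point("finial_mouth","top"))
E
```

```text
('time', 6.4) ('tool_pos', [0.5057, 0.1384, 0.2269]) ('ee_rot', [3.1413, -0.0003, -2.4317]) ('joint_positions', [0.1589, 0.1363, 1.68, 0.0001, 1.3258, -2.1219]) ('wrist_force', [-0.2343, -0.6163, -1.2831]) ('wrist_torque', [0.0362, 0.0216, 0.0056]) ('width', 0.0331) ('finger_force', 29.9997)
T [[0.0, 0.0, -0.85], [0.0, 0.0, -0.85], [0.0, 0.0, -0.85], [0.0, 0.0, -0.85], [0.0, 0.0, -0.85], [0.0, 0.0, -0.85], [0.0, 0.0, -0.85], [0.0, 0.0, -0.85]] 
W [[0.0, -0.0, 0.0], [0.0, -0.0, 0.0], [0.0, -0.0, 0.0], [0.0, -0.0, 0.0], [0.0, -0.0, 0.0], [0.0, -0.0, 0.0], [0.0, -0.0, 0.0], [0.0, -0.0, 0.0]]
T [[0.0, -0.57, -0.0], [0.0, -0.57, -0.0], [0.0, -0.57, -0.0], [0.0, -0.57, -0.0], [0.0, -0.57, -0.0], [0.0, -0.57, -0.0], [0.0, -0.57, -0.0], [0.0, -0.57, -0.0]] 
W [[0.0, 0.0, 0.0], [0.0, 0.0, 0.0], [0.0, 0.0, 0.0], [0.0, 0.0, 0.0], [0.0, 0.0, 0.0], [0.0, 0.0, 0.0], [0.0, 0.0, 0.0], [0.0, 0.0, 0.0]]
[{'centre': [0.5031, 0.1393, -0.0026], 'score': 0.93}] [{'centre': [0.5051, 0.1387, 0.0037], 'score': 0.78}]
```

>>> play_rows(
  translation=[
    [0,0,-0.5],
    [0,0,-1],
    [0,0,-1],
    [0,0,-1],
    [0,0,-1],
    [0,0,-1],
    [0,0,-1],
    [0,0,-1],
  ],
  twist=[
    [0,0,0],
    [0,0,0],
    [0,0,0],
    [0,0,0],
    [0,0,0],
    [0,0,0],
    [0,0,0],
    [0,0,0],
  ],
  gripper=[-0.5,-0.5,-0.5,-0.5,-0.5,-0.5,-0.5,-0.5],
)

```text
time: 7.3
tool_pos: [0.5055, 0.1383, 0.5288]
ee_rot: [-3.142, 0.0, -2.432]
wrist_force: [0.4, -0.3, -0.8]
width: 0.0329
finger_force: 30.0
```

>>> play_rows(
  translation=[
    [0,-0.2,-0.5],
    [0,-0.66,0],
    [0,-0.67,0],
    [0,-0.67,0],
    [0,-0.67,0],
    [0,-0.67,0],
    [0,-0.67,0],
    [0,-0.35,0],
  ],
  twist=[
    [0,0,0],
    [0,0,0],
    [0,0,0],
    [0,0,0],
    [0,0,0],
    [0,0,0],
    [0,0,0],
    [0,0,0],
  ],
  gripper=[-0.5,-0.5,-0.5,-0.5,-0.5,-0.5,-0.5,-0.5],
)

```text
time: 8.1
tool_pos: [0.626, -0.0016, 0.5459]
ee_rot: [3.141, -0.001, -2.433]
wrist_force: [-0.3, 0.1, -2.0]
width: 0.0331
finger_force: 30.0
```

```bash
python3 - <<'E'
from h import *
st()
a=robot.snapshot("top")[150:240,280:380,::-1]; b=robot.snapshot("side")[85:175,255:355,::-1]
f=lambda a:cv2.resize(a,None,fx=4,fy=4,interpolation=3)
cv2.imwrite("pics/c2.png",np.hstack([f(a),f(b)]))
o=robot.get_obs(); p=o["tool_pos"]-[0,0,.227]
for c in("top","side"): print(proj(c,[p,p+[0,0,.07],[.6245,-.002,.268],[.6245,-.002,.294]]))
E
```

```text
('time', 8.1) ('tool_pos', [0.626, -0.0016, 0.5459]) ('ee_rot', [3.1408, -0.0011, -2.4332]) ('joint_positions', [-0.093, 0.2861, 0.8603, -0.0003, 1.9966, -2.3723]) ('wrist_force', [-0.3338, 0.1276, -1.9666]) ('wrist_torque', [0.0601, 0.0497, -0.0271]) ('width', 0.0331) ('finger_force', 30.0)
[[331.63938514 186.91940467]
 [331.89490211 179.89627918]
 [331.88304011 191.86099974]
 [331.97408403 189.80415556]]
[[302.70574976 129.21298993]
 [301.36293855  94.40884358]
 [304.36474632 152.30486892]
 [303.9216596  140.57133915]]
```

View pics/c2.png

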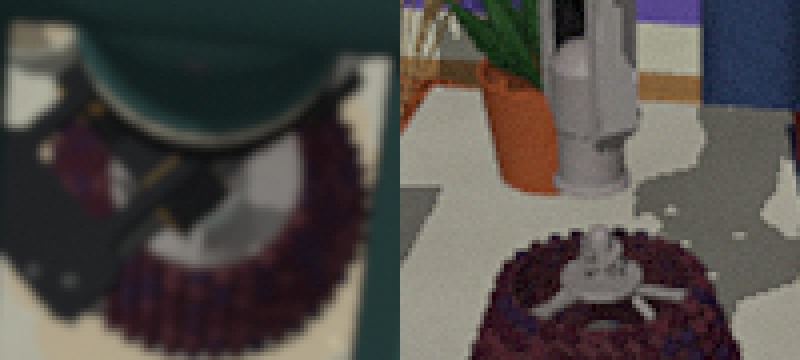

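```bash
python3 - <<'E'
from h import *
p=robot.get_obs()["tool_pos"]-[0,0,.227]
th=np.linspace(0,2*np.pi,80)
def circ(q,r): return np.c_[q[0]+r*np.cos(th),q[1]+r*np.sin(th),0*th+q[2]]
def ov(c,im,x0,y0,w,h,f,curves):
    a=cv2.resize(im[y0:y0+h,x0:x0+w],None,fx=f,fy=f,interpolation=3).copy()
    for P,col in curves:
        u=((proj(c,P)-[x0,y0]+.5)*f).round().astype(int); cv2.polylines(a,[u],False,col,1)
    return a
q=np.array([.624,-.001,.268])
L=[(circ(p,.0185),(0,255,255)),(circ(p+[0,0,.045],.017),(0,255,255)),(circ(q,.02),(0,255,0)),(circ(q+[0,0,.017],.010),(0,255,0)),(circ(q+[0,0,.026],.0055),(0,0,255)),(circ(q+[0,0,-.002],.0525),(255,255,0))]
a=ov("side",robot.snapshot("side")[:,:,::-1],265,95,80,75,7,L)
t=cv2.imread("pics/top0.png"); t=np.clip(t.astype(float)*1.6,0,255).astype(np.uint8)
b=ov("top",t,310,165,48,75,5,L[2:])
b=cv2.copyMakeBorder(b,0,a.shape[0]-b.shape[0],0,0,0)
cv2.imwrite("pics/c3.png",np.hstack([a,b])); print(a.shape,b.shape)
E
```

```text
(525, 560, 3) (525, 240, 3)
```

View pics/c3.png

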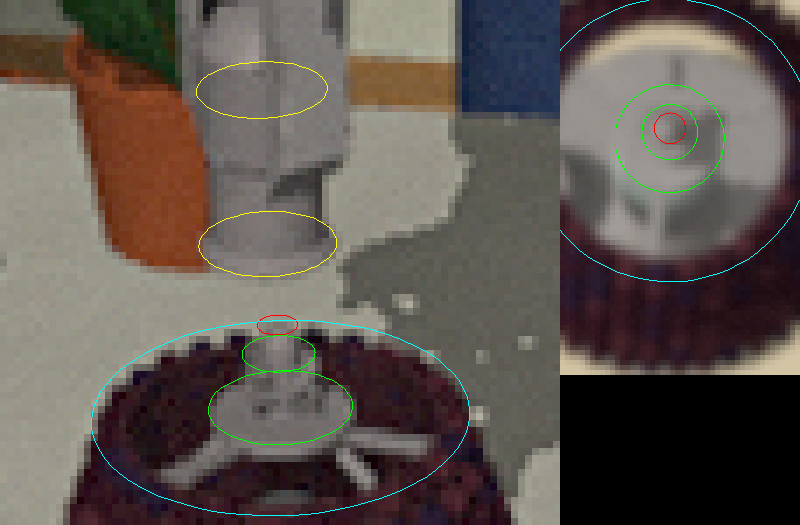

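>>> play_rows(
  translation=[
    [0.04,0.05,0],
    [0,0,0.25],
    [0,0,0.25],
    [0,0,0.25],
    [0,0,0.1],
    [0,0,0],
  ],
  twist=[
    [0,0,0],
    [0,0,0],
    [0,0,0],
    [0,0,0],
    [0,0,0],
    [0,0,0],
  ],
  gripper=[-0.5,-0.5,-0.5,-0.5,-0.5,-0.5],
)

```text
time: 8.85
tool_pos: [0.6222, 0.0007, 0.5115]
ee_rot: [3.14, -0.002, -2.431]
wrist_force: [0.2, 0.4, -1.0]
width: 0.033
finger_force: 30.0
```

```bash
python3 -c "
from h import *
st()"
```

```text
('time', 8.85) ('tool_pos', [0.6222, 0.0007, 0.5115]) ('ee_rot', [3.1396, -0.0019, -2.4312]) ('joint_positions', [-0.09, 0.2613, 0.96, 0.0, 1.9231, -2.3712]) ('wrist_force', [0.1528, 0.3983, -1.0313]) ('wrist_torque', [0.0679, -0.0008, 0.0099]) ('width', 0.033) ('finger_force', 29.9997)
```

>>> play_rows(
  translation=[
    [0,-0.05,0],
    [0,0,0.04],
    [0,0,0.04],
    [0,0,0.04],
    [0,0,0],
  ],
  twist=[
    [0,0,0],
    [0,0,0],
    [0,0,0],
    [0,0,0],
    [0,0,0],
  ],
  gripper=[-0.5,-0.5,-0.5,-0.5,-0.5],
)

```text
time: 9.35
tool_pos: [0.6236, -0.001, 0.508]
ee_rot: [3.141, -0.0, -2.431]
wrist_force: [-0.5, 0.1, -0.6]
width: 0.0334
finger_force: 30.0
```

>>> play_rows(
  translation=[
    [0,0,0.03],
    [0,0,0.03],
    [0,0,0.03],
    [0,0,0],
  ],
  twist=[
    [0,0,0],
    [0,0,0],
    [0,0,0],
    [0,0,0],
  ],
  gripper=[-0.5,-0.5,-0.5,-0.5],
)

```text
time: 9.75
tool_pos: [0.6233, -0.0009, 0.5058]
ee_rot: [-3.14, 0.001, -2.431]
wrist_force: [0.2, 0.7, 2.8]
width: 0.033
finger_force: 30.0
```

>>> play_rows(
  translation=[
    [0,0,0.02],
    [0,0,0],
    [0,0,0],
    [0,0,0],
    [0,0,0],
    [0,0,0],
  ],
  twist=[
    [0,0,1],
    [0,0,1],
    [0,0,1],
    [0,0,1],
    [0,0,1],
    [0,0,1],
  ],
  gripper=[-0.5,-0.5,-0.5,-0.5,-0.5,-0.5],
)

```text
time: 10.35
tool_pos: [0.6235, -0.0011, 0.5045]
ee_rot: [-3.141, 0.002, -3.036]
wrist_force: [0.5, -0.1, 1.7]
width: 0.0333
finger_force: 30.0
```

```bash
python3 -c "
from h import *
st()"
```

```text
('time', 10.35) ('tool_pos', [0.6235, -0.0011, 0.5045]) ('ee_rot', [-3.1411, 0.0016, -3.0357]) ('joint_positions', [-0.0926, 0.2604, 0.9748, -0.0002, 1.9046, -1.7693]) ('wrist_force', [0.5227, -0.1329, 1.725]) ('wrist_torque', [-0.0112, -0.0062, -0.0719]) ('width', 0.0333) ('finger_force', 29.9973)
```

>>> play_rows(
  translation=[
    [0,0,0.01],
    [0,0,0.01],
    [0,0,0.01],
    [0,0,0.01],
    [0,0,0.01],
    [0,0,0.01],
    [0,0,0.01],
    [0,0,0.01],
  ],
  twist=[
    [0,0,1],
    [0,0,1],
    [0,0,1],
    [0,0,1],
    [0,0,1],
    [0,0,1],
    [0,0,1],
    [0,0,1],
  ],
  gripper=[-0.5,-0.5,-0.5,-0.5,-0.5,-0.5,-0.5,-0.5],
)

```text
time: 11.15
tool_pos: [0.6233, -0.0011, 0.5026]
ee_rot: [3.14, 0.003, 2.447]
wrist_force: [-0.6, 0.7, 4.7]
width: 0.033
finger_force: 30.0
```

>>> play_rows(
  translation=[
    [0,0,0.005],
    [0,0,0.005],
    [0,0,0.005],
    [0,0,0.005],
    [0,0,0.005],
    [0,0,0.005],
    [0,0,0.005],
    [0,0,0.005],
  ],
  twist=[
    [0,0,1],
    [0,0,1],
    [0,0,1],
    [0,0,1],
    [0,0,1],
    [0,0,1],
    [0,0,1],
    [0,0,1],
  ],
  gripper=[-0.5,-0.5,-0.5,-0.5,-0.5,-0.5,-0.5,-0.5],
)

```text
time: 11.95
tool_pos: [0.6235, -0.0008, 0.5008]
ee_rot: [3.137, 0.0, 1.648]
wrist_force: [0.6, 0.4, 2.9]
width: 0.033
finger_force: 30.0
```

```bash
python3 -c "
from h import *
st()"
```

```text
('time', 11.95) ('tool_pos', [0.6235, -0.0008, 0.5008]) ('ee_rot', [3.1372, 0.0003, 1.648]) ('joint_positions', [-0.0923, 0.2582, 0.9848, 0.0005, 1.8942, -0.1694]) ('wrist_force', [0.5626, 0.3914, 2.9387]) ('wrist_torque', [-0.0189, -0.1559, 0.0087]) ('width', 0.033) ('finger_force', 29.9978)
```

>>> play_rows(
  translation=[
    [0,0,0.006],
    [0,0,0.006],
    [0,0,0.006],
    [0,0,0.006],
    [0,0,0.006],
    [0,0,0.006],
    [0,0,0.006],
    [0,0,0.006],
  ],
  twist=[
    [0,0,1],
    [0,0,1],
    [0,0,1],
    [0,0,1],
    [0,0,1],
    [0,0,1],
    [0,0,1],
    [0,0,1],
  ],
  gripper=[-0.5,-0.5,-0.5,-0.5,-0.5,-0.5,-0.5,-0.5],
)

```text
time: 12.75
tool_pos: [0.6235, -0.0011, 0.4991]
ee_rot: [3.138, -0.003, 0.848]
wrist_force: [0.2, 0.1, 3.6]
width: 0.0326
finger_force: 30.0
```

>>> play_rows(
  translation=[
    [0,0,0.006],
    [0,0,0.006],
    [0,0,0.006],
    [0,0,0.006],
    [0,0,0.006],
    [0,0,0.006],
    [0,0,0.006],
    [0,0,0.006],
  ],
  twist=[
    [0,0,1],
    [0,0,1],
    [0,0,1],
    [0,0,1],
    [0,0,1],
    [0,0,1],
    [0,0,1],
    [0,0,1],
  ],
  gripper=[-0.5,-0.5,-0.5,-0.5,-0.5,-0.5,-0.5,-0.5],
)

```text
time: 13.55
tool_pos: [0.6233, -0.001, 0.4973]
ee_rot: [3.141, -0.004, 0.048]
wrist_force: [-0.0, -0.7, 5.2]
width: 0.0333
finger_force: 30.0
```

```bash
python3 -c "
from h import *
st()"
```

```text
('time', 13.55) ('tool_pos', [0.6233, -0.001, 0.4973]) ('ee_rot', [3.141, -0.0039, 0.0476]) ('joint_positions', [-0.0925, 0.2568, 0.9936, -0.0, 1.8872, 1.4306]) ('wrist_force', [-0.0017, -0.6589, 5.1619]) ('wrist_torque', [0.0258, 0.151, -0.0322]) ('width', 0.0333) ('finger_force', 29.998)
```

>>> play_rows(
  translation=[
    [0,0,0.005],
    [0,0,0.005],
    [0,0,0.005],
    [0,0,0.005],
    [0,0,0.005],
    [0,0,0.005],
    [0,0,0.005],
    [0,0,0.005],
  ],
  twist=[
    [0,0,1],
    [0,0,1],
    [0,0,1],
    [0,0,1],
    [0,0,1],
    [0,0,1],
    [0,0,1],
    [0,0,1],
  ],
  gripper=[-0.5,-0.5,-0.5,-0.5,-0.5,-0.5,-0.5,-0.5],
)

```text
time: 14.35
tool_pos: [0.6234, -0.0008, 0.4955]
ee_rot: [-3.139, -0.003, -0.752]
wrist_force: [0.2, 0.4, 4.0]
width: 0.0331
finger_force: 30.0
```

>>> play_rows(
  translation=[
    [0,0,0.005],
    [0,0,0.005],
    [0,0,0],
  ],
  twist=[
    [0,0,1],
    [0,0,1],
    [0,0,0],
  ],
  gripper=[-0.5,-0.5,-0.5],
)

```text
time: 14.65
tool_pos: [0.6234, -0.0009, 0.495]
ee_rot: [-3.139, -0.002, -0.948]
wrist_force: [0.4, -0.1, 5.3]
width: 0.0332
finger_force: 30.0
```

```bash
python3 -c "
from h import *
st()"
```

```text
('time', 14.65) ('tool_pos', [0.6234, -0.0009, 0.495]) ('ee_rot', [-3.1389, -0.0023, -0.948]) ('joint_positions', [-0.0924, 0.2565, 0.9986, 0.0, 1.883, 2.4263]) ('wrist_force', [0.3864, -0.1206, 5.2686]) ('wrist_torque', [0.0655, 0.0183, -0.0057]) ('width', 0.0332) ('finger_force', 30.002)
```

>>> play_rows(
  translation=[
    [0,0,0],
    [0,0,0],
    [0,0,0],
    [0,0,0],
    [0,0,0],
    [0,0,0],
    [0,0,0],
    [0,0,0],
  ],
  twist=[
    [0,0,0],
    [0,0,0],
    [0,0,-1],
    [0,0,-1],
    [0,0,-1],
    [0,0,-1],
    [0,0,-1],
    [0,0,-1],
  ],
  gripper=[0.1,0.1,0.1,0.1,0.1,0.1,0.1,0.1],
)

```text
time: 15.45
tool_pos: [0.6237, -0.001, 0.4919]
ee_rot: [3.141, 0.002, -0.343]
wrist_force: [-0.6, 0.7, 0.5]
width: 0.0516
finger_force: 0.0
```

>>> play_rows(
  translation=[
    [0,0,0],
    [0,0,0],
    [0,0,0],
    [0,0,0],
    [0,0,0],
    [0,0,0],
    [0,0,0],
    [0,0,0],
  ],
  twist=[
    [0,0,-1],
    [0,0,-1],
    [0,0,-1],
    [0,0,-1],
    [0,0,-1],
    [0,0,-1],
    [0,0,-1],
    [0,0,-1],
  ],
  gripper=[0.1,0.1,0.1,0.1,0.1,0.1,0.1,0.1],
)

```text
time: 16.25
tool_pos: [0.6237, -0.0011, 0.4919]
ee_rot: [-3.14, 0.002, 0.457]
wrist_force: [-0.4, -0.4, -0.6]
width: 0.0516
finger_force: 0.0
```

>>> play_rows(
  translation=[
    [0,0,0],
    [0,0,0],
    [0,0,0],
    [0,0,0],
    [0,0,0],
    [0,0,0],
    [0,0,0],
    [0,0,0],
  ],
  twist=[
    [0,0,-1],
    [0,0,-1],
    [0,0,-1],
    [0,0,-1],
    [0,0,-1],
    [0,0,-1],
    [0,0,-1],
    [0,0,0],
  ],
  gripper=[0.1,0.1,0.1,0.1,0.1,0,-0.2,-0.5],
)

```text
time: 17.05
tool_pos: [0.6237, -0.001, 0.492]
ee_rot: [-3.139, 0.001, 1.152]
wrist_force: [-0.3, 0.9, -0.3]
width: 0.0348
finger_force: 0.2
```

```bash
python3 -c "
from h import *
st()"
```

```text
('time', 17.05) ('tool_pos', [0.6237, -0.001, 0.492]) ('ee_rot', [-3.1394, 0.0006, 1.1524]) ('joint_positions', [-0.0925, 0.2586, 1.0018, 0.0001, 1.8835, 0.3259]) ('wrist_force', [-0.2657, 0.9338, -0.2789]) ('wrist_torque', [-0.1073, 0.2285, 0.0054]) ('width', 0.0348) ('finger_force', 0.1949)
```

>>> play_rows(
  translation=[
    [0,0,0],
    [0,0,0],
    [0,0,0.005],
    [0,0,0.005],
    [0,0,0.005],
    [0,0,0.005],
    [0,0,0.005],
    [0,0,0.005],
  ],
  twist=[
    [0,0,0],
    [0,0,0],
    [0,0,1],
    [0,0,1],
    [0,0,1],
    [0,0,1],
    [0,0,1],
    [0,0,1],
  ],
  gripper=[-0.5,-0.5,-0.5,-0.5,-0.5,-0.5,-0.5,-0.5],
)

```text
time: 17.85
tool_pos: [0.6235, -0.001, 0.4918]
ee_rot: [-3.141, 0.001, 0.547]
wrist_force: [-0.5, 0.7, 0.5]
width: 0.0334
finger_force: 30.0
```

```bash
python3 -c "
from h import *
st()"
```

```text
('time', 17.85) ('tool_pos', [0.6235, -0.001, 0.4918]) ('ee_rot', [-3.1412, 0.0008, 0.5467]) ('joint_positions', [-0.0925, 0.2575, 1.0036, -0.0002, 1.8814, 0.9315]) ('wrist_force', [-0.544, 0.7327, 0.5094]) ('wrist_torque', [-0.0683, 0.2819, -0.0249]) ('width', 0.0334) ('finger_force', 29.9968)
```

>>> play_rows(
  translation=[
    [0,0,0.005],
    [0,0,0.005],
    [0,0,0.005],
    [0,0,0.005],
    [0,0,0.005],
    [0,0,0.005],
  ],
  twist=[
    [0,0,1],
    [0,0,1],
    [0,0,1],
    [0,0,1],
    [0,0,1],
    [0,0,1],
  ],
  gripper=[-0.5,-0.5,-0.5,-0.5,-0.5,-0.5],
)

```text
time: 18.45
tool_pos: [0.6232, -0.0009, 0.4918]
ee_rot: [-3.141, -0.001, -0.053]
wrist_force: [-0.9, 0.9, 2.5]
width: 0.033
finger_force: 30.0
```

```bash
python3 - <<'E'
from h import *
st()
a=robot.snapshot("side")[:,:,::-1]; x0,y0=265,95
a=cv2.resize(a[y0:y0+75,x0:x0+80],None,fx=7,fy=7,interpolation=3); th=np.linspace(0,6.283,80)
for z,r in((.268,.0185),(.273,.0185),(.268,.02)):
    P=np.c_[.6235+r*np.cos(th),-.001+r*np.sin(th),0*th+z]; cv2.polylines(a,[((proj("side",P)-[x0,y0]+.5)*7).round().astype(int)],False,(0,255,255 if z<.27 else 0),1)
cv2.imwrite("pics/c4.png",a)
E
```

```text
('time', 18.45) ('tool_pos', [0.6232, -0.0009, 0.4918]) ('ee_rot', [-3.1414, -0.0009, -0.053]) ('joint_positions', [-0.0925, 0.2562, 1.0051, 0.0003, 1.8794, 1.5314]) ('wrist_force', [-0.9253, 0.9414, 2.5376]) ('wrist_torque', [0.0121, 0.3119, -0.0038]) ('width', 0.033) ('finger_force', 29.9972)
```

View pics/c4.png

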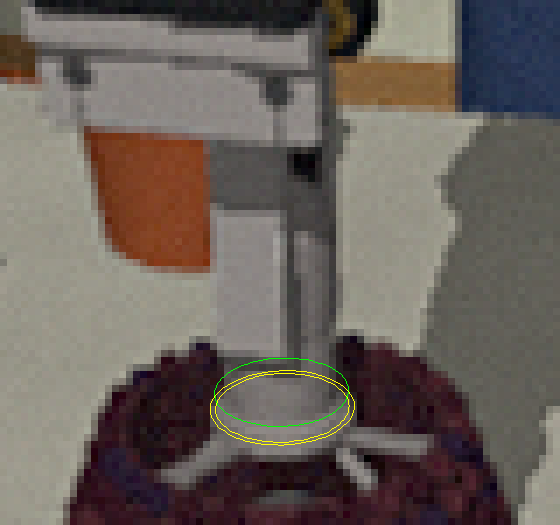

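>>> play_rows(
  translation=[
    [0,0,0],
    [0,0,0],
    [0,0,0],
    [0,0,0],
    [0,0,0],
    [0,0,0],
  ],
  twist=[
    [0,0,1],
    [0,0,1],
    [0,0,1],
    [0,0,1],
    [0,0,1],
    [0,0,1],
  ],
  gripper=[-0.5,-0.5,-0.5,-0.5,-0.5,-0.5],
)

```text
time: 19.1
tool_pos: [0.6236, -0.001, 0.4916]
ee_rot: [-3.14, -0.002, -0.65]
wrist_force: [-0.7, -0.6, 1.9]
width: 0.0331
finger_force: 30.0
```

```bash
python3 - <<'E'
from h import *
st()
E
```

```text
('time', 19.1) ('tool_pos', [0.6236, -0.001, 0.4916]) ('ee_rot', [-3.1401, -0.0017, -0.65]) ('joint_positions', [-0.0926, 0.2566, 1.0051, 0.0004, 1.8777, 2.1284]) ('wrist_force', [-0.6936, -0.6469, 1.8747]) ('wrist_torque', [0.1605, 0.0852, 0.4763]) ('width', 0.0331) ('finger_force', 30.0105)
```

>>> play_rows(
  translation=[
    [0,0,0],
    [0,0,0],
    [0,0,0],
    [0,0,0],
    [0,0,-0.1],
    [0,0,-0.5],
    [0,0,-1],
    [0,0,-1],
  ],
  twist=[
    [0,0,0],
    [0,0,0],
    [0,0,0],
    [0,0,0],
    [0,0,0],
    [0,0,0],
    [0,0,0],
    [0,0,0],
  ],
  gripper=[0.1,0.3,0.5,0.5,0.5,0.5,0.5,0.5],
)

```text
time: 19.9
tool_pos: [0.6235, -0.001, 0.5953]
ee_rot: [3.14, 0.002, -0.648]
wrist_force: [0.6, 0.2, 1.5]
width: 0.0703
finger_force: 0.0
```

```bash
cat >> h.py <<'E'
def press_rot(phi,a,flip):
    z=-np.array([np.sin(a)*np.cos(phi),np.sin(a)*np.sin(phi),np.cos(a)])
    y=np.array([-np.sin(phi),np.cos(phi),0])*(1 if flip else -1)
    return Ro.from_matrix(np.c_[np.cross(y,z),y,z])
E
python3 - <<'E'
from h import *
st()
for n,c in(("finial","side"),("switch_top","side"),("post_seat","side")):
    print(n,robot.spot_point(n,c))
o=robot.get_obs(); j=o["joint_positions"]
F=lambda j,s:Ro.from_euler("z",j[0])*Ro.from_euler("y",j[1]+j[2])*Ro.from_euler("z",s*j[3])*Ro.from_euler("y",j[4])*Ro.from_euler("z",j[5]+np.pi/2)
print("check",(F(j,1).inv()*Ro.from_euler("xyz",o["ee_rot"])).magnitude())
for a in(.6,.7):
  for flip in(0,1):
    R=press_rot(np.radians(86),a,flip)
    for p in(1.7,1.95):
        M=(Ro.from_euler("z",.3)*Ro.from_euler("y",p)).inv()*R*Ro.from_euler("z",-np.pi/2)
        e=M.as_euler("ZYZ"); print(a,flip,p,"J4 J5 J6",e.round(2))
E
```

```text
('time', 19.9) ('tool_pos', [0.6235, -0.001, 0.5953]) ('ee_rot', [3.1405, 0.0019, -0.6478]) ('joint_positions', [-0.0925, 0.3163, 0.7211, 0.0, 2.1064, 2.1261]) ('wrist_force', [0.6448, 0.2072, 1.4773]) ('wrist_torque', [0.0467, 0.172, -0.0328]) ('width', 0.0703) ('finger_force', 0.0)
finial [{'centre': [0.6226, -0.0058, 0.2665], 'score': 0.89}]
switch_top [{'centre': [0.6299, 0.0717, 0.0389], 'score': 0.77}]
post_seat [{'centre': [0.6204, 0.0004, 0.2675], 'score': 0.9}]
check 5.365140983780694e-16
0.6 0 1.7 J4 J5 J6 [-0.56  1.67  0.38]
0.6 0 1.95 J4 J5 J6 [-0.56  1.45  0.51]
0.6 1 1.7 J4 J5 J6 [-0.56  1.67 -2.76]
0.6 1 1.95 J4 J5 J6 [-0.56  1.45 -2.63]
0.7 0 1.7 J4 J5 J6 [-0.65  1.7   0.37]
0.7 0 1.95 J4 J5 J6 [-0.65  1.5   0.52]
0.7 1 1.7 J4 J5 J6 [-0.65  1.7  -2.77]
0.7 1 1.95 J4 J5 J6 [-0.65  1.5  -2.62]
```

```bash
python3 - <<'E'
from h import *
phi=np.radians(85.7);a=.68; S=np.array([.629,.073,.041]); u=np.array([np.sin(a)*np.cos(phi),np.sin(a)*np.sin(phi),np.cos(a)])
R0=press_rot(phi,0,0);R=press_rot(phi,a,0)
print((Ro.from_euler("xyz",robot.get_obs()["ee_rot"]).inv()*R0).as_rotvec(), (R0.inv()*R).as_rotvec(), S+.26*u)
s=plan([.63,.26,.55],R0,16)
s=plan(S+.26*u,R,12,s)
E
```

```text
[ 0.00520357 -0.00941122 -2.14356775] [ 5.65952682e-17 -6.80000000e-01  1.13190536e-16] [0.64125799 0.23602599 0.24316891]
T [[-0.24, -0.33, 0.08], [-0.19, -0.36, 0.08], [-0.14, -0.38, 0.08], [-0.09, -0.4, 0.08], [-0.03, -0.41, 0.08], [0.02, -0.41, 0.08], [0.07, -0.4, 0.08], [0.13, -0.39, 0.08]] 
W [[0.0, -0.01, -1.34], [0.0, -0.01, -1.34], [0.0, -0.01, -1.34], [0.0, -0.01, -1.34], [0.0, -0.01, -1.34], [0.0, -0.01, -1.34], [0.0, -0.01, -1.34], [0.0, -0.01, -1.34]]
T [[0.18, -0.37, 0.08], [0.23, -0.34, 0.08], [0.27, -0.31, 0.08], [0.31, -0.27, 0.08], [0.34, -0.22, 0.08], [0.37, -0.18, 0.08], [0.39, -0.13, 0.08], [0.4, -0.07, 0.08]] 
W [[0.0, -0.01, -1.34], [0.0, -0.01, -1.34], [0.0, -0.01, -1.34], [0.0, -0.01, -1.34], [0.0, -0.01, -1.34], [0.0, -0.01, -1.34], [0.0, -0.01, -1.34], [0.0, -0.01, -1.34]]
T [[-0.05, 0.03, 0.64], [-0.01, 0.03, 0.64], [0.02, 0.03, 0.64], [0.06, 0.03, 0.64], [0.1, 0.03, 0.63], [0.13, 0.03, 0.63], [0.17, 0.03, 0.62], [0.2, 0.03, 0.61]] 
W [[0.0, -0.57, 0.0], [0.0, -0.57, 0.0], [0.0, -0.57, 0.0], [0.0, -0.57, 0.0], [0.0, -0.57, 0.0], [0.0, -0.57, 0.0], [0.0, -0.57, 0.0], [0.0, -0.57, 0.0]]
T [[0.24, 0.03, 0.6], [0.27, 0.03, 0.58], [0.3, 0.03, 0.57], [0.33, 0.03, 0.55]] 
W [[0.0, -0.57, 0.0], [0.0, -0.57, 0.0], [0.0, -0.57, 0.0], [0.0, -0.57, 0.0]]
```

```bash
python3 - <<'E'
from h import *
s=plan([.63,.26,.55],press_rot(np.radians(85.7),0,0),24)
E
```

```text
T [[-0.16, -0.22, 0.05], [-0.14, -0.23, 0.05], [-0.12, -0.25, 0.05], [-0.09, -0.26, 0.05], [-0.07, -0.26, 0.05], [-0.05, -0.27, 0.05], [-0.02, -0.27, 0.05], [0.0, -0.27, 0.05]] 
W [[0.0, -0.0, -0.89], [0.0, -0.0, -0.89], [0.0, -0.0, -0.89], [0.0, -0.0, -0.89], [0.0, -0.0, -0.89], [0.0, -0.0, -0.89], [0.0, -0.0, -0.89], [0.0, -0.0, -0.89]]
T [[0.03, -0.27, 0.05], [0.05, -0.27, 0.05], [0.07, -0.26, 0.05], [0.1, -0.25, 0.05], [0.12, -0.24, 0.05], [0.14, -0.23, 0.05], [0.16, -0.22, 0.05], [0.18, -0.2, 0.05]] 
W [[0.0, -0.0, -0.89], [0.0, -0.0, -0.89], [0.0, -0.0, -0.89], [0.0, -0.0, -0.89], [0.0, -0.0, -0.89], [0.0, -0.0, -0.89], [0.0, -0.0, -0.89], [0.0, -0.0, -0.89]]
T [[0.2, -0.19, 0.05], [0.21, -0.17, 0.05], [0.23, -0.15, 0.05], [0.24, -0.13, 0.05], [0.25, -0.11, 0.05], [0.26, -0.08, 0.05], [0.26, -0.06, 0.05], [0.27, -0.04, 0.05]] 
W [[0.0, -0.0, -0.89], [0.0, -0.0, -0.89], [0.0, -0.0, -0.89], [0.0, -0.0, -0.89], [0.0, -0.0, -0.89], [0.0, -0.0, -0.89], [0.0, -0.0, -0.89], [0.0, -0.0, -0.89]]
```

>>> play_rows(
  translation=[
    [-0.16,-0.22,0.05],
    [-0.14,-0.23,0.05],
    [-0.12,-0.25,0.05],
    [-0.09,-0.26,0.05],
    [-0.07,-0.26,0.05],
    [-0.05,-0.27,0.05],
    [-0.02,-0.27,0.05],
    [0.0,-0.27,0.05],
  ],
  twist=[
    [0,0,-0.89],
    [0,0,-0.89],
    [0,0,-0.89],
    [0,0,-0.89],
    [0,0,-0.89],
    [0,0,-0.89],
    [0,0,-0.89],
    [0,0,-0.89],
  ],
  gripper=[0.5,0.5,0.5,0.5,0.5,0.5,0,-1],
)

```text
time: 20.85
tool_pos: [0.6263, 0.0866, 0.5767]
ee_rot: [-3.141, 0.003, 0.068]
wrist_force: [-0.1, 0.4, -0.9]
width: 0.0579
finger_force: 0.0
```

>>> play_rows(
  translation=[
    [0.03,-0.27,0.05],
    [0.05,-0.27,0.05],
    [0.07,-0.26,0.05],
    [0.1,-0.25,0.05],
    [0.12,-0.24,0.05],
    [0.14,-0.23,0.05],
    [0.16,-0.22,0.05],
    [0.18,-0.2,0.05],
  ],
  twist=[
    [0,0,-0.89],
    [0,0,-0.89],
    [0,0,-0.89],
    [0,0,-0.89],
    [0,0,-0.89],
    [0,0,-0.89],
    [0,0,-0.89],
    [0,0,-0.89],
  ],
  gripper=[-1,-1,-1,-1,-1,-1,-1,-1],
)

```text
time: 21.65
tool_pos: [0.6296, 0.1731, 0.5607]
ee_rot: [-3.14, 0.003, 0.78]
wrist_force: [0.2, -0.0, 0.1]
width: 0.0003
finger_force: 0.0
```

>>> play_rows(
  translation=[
    [0.2,-0.19,0.05],
    [0.21,-0.17,0.05],
    [0.23,-0.15,0.05],
    [0.24,-0.13,0.05],
    [0.25,-0.11,0.05],
    [0.26,-0.08,0.05],
    [0.26,-0.06,0.05],
    [0.27,-0.04,0.05],
  ],
  twist=[
    [0,0,-0.89],
    [0,0,-0.89],
    [0,0,-0.89],
    [0,0,-0.89],
    [0,0,-0.89],
    [0,0,-0.89],
    [0,0,-0.89],
    [0,0,-0.89],
  ],
  gripper=[-1,-1,-1,-1,-1,-1,-1,-1],
)

```text
time: 22.45
tool_pos: [0.6325, 0.2602, 0.5446]
ee_rot: [-3.138, 0.001, 1.492]
wrist_force: [-0.5, -0.6, -0.6]
width: 0.0004
finger_force: 0.0
```

```bash
python3 - <<'E'
from h import *
st()
for c in("side","top"): print([ (robot.spot_point(n,c) or [0])[0] for n in("finial","switch_top","lamp")])
a=robot.snapshot("side")[:,:,::-1]; x0,y0=255,115
a=cv2.resize(a[y0:y0+75,x0:x0+100],None,fx=7,fy=7,interpolation=3); th=np.linspace(0,6.283,80)
for z,r in((.268,.0185),(.315,.017),(.338,.001)):
    P=np.c_[.6235+r*np.cos(th),-.001+r*np.sin(th),0*th+z]; cv2.polylines(a,[((proj("side",P)-[x0,y0]+.5)*7).round().astype(int)],False,(0,255,255),1)
cv2.imwrite("pics/c5.png",a)
phi=np.radians(85.7);a=.68; S=np.array([.629,.073,.041]); u=np.array([np.sin(a)*np.cos(phi),np.sin(a)*np.sin(phi),np.cos(a)])
plan(S+.26*u,press_rot(phi,a,0),12)
E
```

```text
('time', 22.45) ('tool_pos', [0.6325, 0.2602, 0.5446]) ('ee_rot', [-3.1385, 0.0012, 1.4918]) ('joint_positions', [0.3075, 0.4394, 0.6603, 0.0001, 2.0453, 0.3865]) ('wrist_force', [-0.5401, -0.5747, -0.5726]) ('wrist_torque', [-0.0283, 0.0502, -0.0148]) ('width', 0.0004) ('finger_force', 0.0)
[{'centre': [0.6226, -0.0058, 0.2665], 'score': 0.89}, {'centre': [0.6299, 0.0717, 0.0389], 'score': 0.77}, {'centre': [0.6205, -0.0008, -0.001], 'score': 0.74}]
[{'centre': [0.5005, -0.1132, 0.0032], 'score': 0.41}, 0, {'centre': [0.6233, -0.0073, 0.0021], 'score': 0.83}]
T [[-0.05, 0.02, 0.63], [-0.01, 0.02, 0.63], [0.03, 0.02, 0.63], [0.06, 0.02, 0.63], [0.1, 0.02, 0.63], [0.13, 0.02, 0.62], [0.17, 0.02, 0.61], [0.2, 0.02, 0.6]] 
W [[-0.0, -0.57, -0.01], [-0.0, -0.57, -0.01], [-0.0, -0.57, -0.01], [-0.0, -0.57, -0.01], [-0.0, -0.57, -0.01], [-0.0, -0.57, -0.01], [-0.0, -0.57, -0.01], [-0.0, -0.57, -0.01]]
T [[0.24, 0.02, 0.59], [0.27, 0.02, 0.57], [0.3, 0.02, 0.56], [0.33, 0.02, 0.54]] 
W [[-0.0, -0.57, -0.01], [-0.0, -0.57, -0.01], [-0.0, -0.57, -0.01], [-0.0, -0.57, -0.01]]
```

View pics/c5.png

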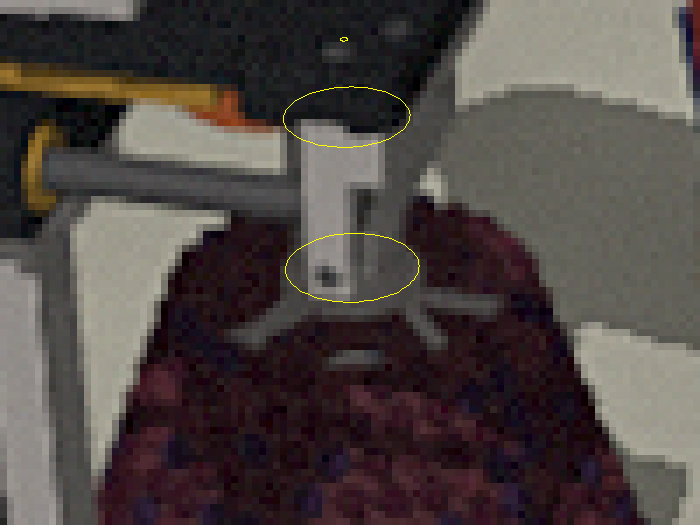

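>>> play_rows(
  translation=[
    [-0.05,0.02,0.63],
    [-0.01,0.02,0.63],
    [0.03,0.02,0.63],
    [0.06,0.02,0.63],
    [0.1,0.02,0.63],
    [0.13,0.02,0.62],
    [0.17,0.02,0.61],
    [0.2,0.02,0.6],
  ],
  twist=[
    [0,-0.57,0],
    [0,-0.57,0],
    [0,-0.57,0],
    [0,-0.57,0],
    [0,-0.57,0],
    [0,-0.57,0],
    [0,-0.57,0],
    [0,-0.57,0],
  ],
  gripper=[-1,-1,-1,-1,-1,-1,-1,-1],
)

```text
time: 23.6
tool_pos: [0.6373, 0.2436, 0.3443]
ee_rot: [3.141, 0.458, 1.486]
wrist_force: [-0.5, -0.7, 0.3]
width: 0.0009
finger_force: 0.0
```

>>> play_rows(
  translation=[
    [0.24,0.02,0.59],
    [0.27,0.02,0.57],
    [0.3,0.02,0.56],
    [0.33,0.02,0.54],
    [0,0,0],
  ],
  twist=[
    [0,-0.57,0],
    [0,-0.57,0],
    [0,-0.57,0],
    [0,-0.57,0],
    [0,0,0],
  ],
  gripper=[-1,-1,-1,-1,-1],
)

```text
time: 24.1
tool_pos: [0.6388, 0.2359, 0.2382]
ee_rot: [-3.13, 0.687, 1.494]
wrist_force: [-1.1, 0.7, -0.1]
width: 0.0003
finger_force: 0.0
```

```bash
python3 - <<'E'
from h import *
st()
o=robot.get_obs(); R=Ro.from_euler("xyz",o["ee_rot"]); tip=o["tool_pos"]+R.apply([0,0,.199]); print("tip",tip,"axis",R.apply([0,0,1]))
im=robot.snapshot("side")[:,:,::-1]; x0,y0=225,100
a=cv2.resize(im[y0:y0+185,x0:x0+160],None,fx=3.2,fy=3.2,interpolation=3); th=np.linspace(0,6.283,80)
for z,r in((.268,.0185),(.315,.017)):
    P=np.c_[.6235+r*np.cos(th),-.001+r*np.sin(th),0*th+z]; cv2.polylines(a,[((proj("side",P)-[x0,y0]+.5)*3.2).round().astype(int)],False,(0,255,255),1)
cv2.imwrite("pics/c6.png",a)
phi=np.radians(85.7);a=.68; S=np.array([.629,.073,.041]); u=np.array([np.sin(a)*np.cos(phi),np.sin(a)*np.sin(phi),np.cos(a)])
print(tip-S, R.inv().apply(S-tip))
E
```

```text
('time', 24.1) ('tool_pos', [0.6388, 0.2359, 0.2382]) ('ee_rot', [-3.1302, 0.6874, 1.4943]) ('joint_positions', [0.3951, 0.5798, 1.1384, -0.6059, 1.7535, 0.4645]) ('wrist_force', [-1.1422, 0.6815, -0.1279]) ('wrist_torque', [0.2572, 0.0227, -0.0631]) ('width', 0.0003) ('finger_force', 0.0)
tip [0.62690712 0.11013967 0.08439613] axis [-0.05984193 -0.63177733 -0.77283656]
[-0.00209288  0.03713967  0.04339613] [-0.00096057  0.00557295  0.05687687]
```

View pics/c6.png

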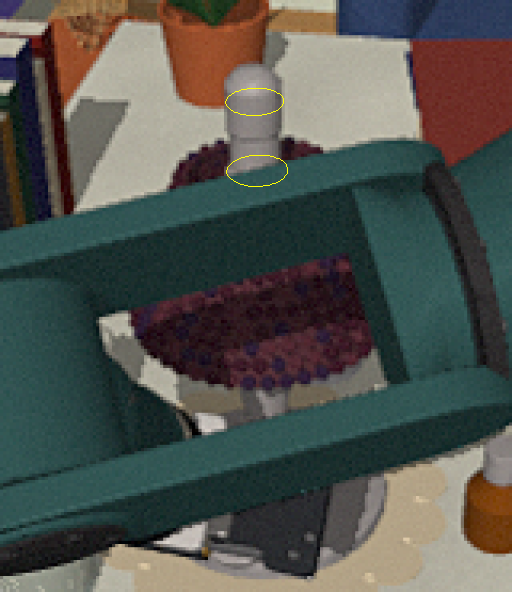

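>>> play_rows(
  translation=[
    [-0.02,0.14,0],
    [0,0,0.4],
    [0,0,0.4],
    [0,0,0.3],
    [0,0,0],
    [0,0,0],
  ],
  twist=[
    [0,0,0],
    [0,0,0],
    [0,0,0],
    [0,0,0],
    [0,0,0],
    [0,0,0],
  ],
  gripper=[-1,-1,-1,-1,-1,-1],
)

```text
time: 24.75
tool_pos: [0.6429, 0.2071, 0.2097]
ee_rot: [-3.14, 0.684, 1.488]
wrist_force: [0.1, -0.1, 0.0]
width: 0.0004
finger_force: 0.0
```

```bash
cat > tip.py <<'E'
from h import *
st()
o=robot.get_obs(); R=Ro.from_euler("xyz",o["ee_rot"]); tip=o["tool_pos"]+R.apply([0,0,.199]); S=np.array([.629,.073,.041])
print("tip",tip.round(4),"axis",R.apply([0,0,1]).round(3),"to S in tool", R.inv().apply(S-tip).round(4),"F tool",R.inv().apply(o["wrist_force"]).round(2))
E
python3 tip.py
```

```text
('time', 24.75) ('tool_pos', [0.6429, 0.2071, 0.2097]) ('ee_rot', [-3.1404, 0.6843, 1.4878]) ('joint_positions', [0.3561, 0.5823, 1.194, -0.6125, 1.677, 0.4712]) ('wrist_force', [0.1364, -0.0513, 0.0224]) ('wrist_torque', [0.1781, 0.0891, -0.0481]) ('width', 0.0004) ('finger_force', 0.0)
tip [0.6323 0.0818 0.0555] axis [-0.054 -0.63  -0.775] to S in tool [ 0.0022 -0.0025  0.0169] F tool [-0.05  0.14  0.01]
```

>>> play_rows(
  translation=[
    [0.05,-0.06,0.1],
    [0,0,0.15],
    [0,0,0.1],
    [0,0,0.1],
    [0,0,0],
  ],
  twist=[
    [0,0,0],
    [0,0,0],
    [0,0,0],
    [0,0,0],
    [0,0,0],
  ],
  gripper=[-1,-1,-1,-1,-1],
)

```text
time: 25.25
tool_pos: [0.6398, 0.1983, 0.1948]
ee_rot: [-3.141, 0.683, 1.488]
wrist_force: [-0.5, 2.7, 1.7]
width: 0.0005
finger_force: 1.4
```

```bash
python3 tip.py
```

```text
('time', 25.25) ('tool_pos', [0.6398, 0.1983, 0.1948]) ('ee_rot', [-3.1414, 0.6832, 1.4881]) ('joint_positions', [0.3459, 0.582, 1.2263, -0.6134, 1.6435, 0.4814]) ('wrist_force', [-0.5273, 2.7323, 1.7198]) ('wrist_torque', [0.4413, 0.1275, -0.0913]) ('width', 0.0005) ('finger_force', 1.3529)
tip [0.6294 0.0731 0.0404] axis [-0.052 -0.629 -0.776] to S in tool [-0.0005 -0.0004 -0.0004] F tool [ 0.99 -0.75 -3.03]
```

Contact exactly where the switch was predicted (3 N). Press on.

>>> play_rows(
  translation=[
    [0,0,0.1],
    [0,0,0.1],
    [0,0,0.08],
    [0,0,0],
  ],
  twist=[
    [0,0,0],
    [0,0,0],
    [0,0,0],
    [0,0,0],
  ],
  gripper=[-1,-1,-1,-1],
)

```text
time: 25.65
tool_pos: [0.6392, 0.1939, 0.1899]
ee_rot: [3.137, 0.679, 1.486]
wrist_force: [-2.8, 12.3, 11.7]
width: 0.0004
finger_force: 7.9
```

```bash
python3 tip.py
```

```text
('time', 25.65) ('tool_pos', [0.6392, 0.1939, 0.1899]) ('ee_rot', [3.1372, 0.6788, 1.4861]) ('joint_positions', [0.34, 0.5802, 1.2388, -0.6124, 1.6265, 0.4845]) ('wrist_force', [-2.7923, 12.2737, 11.6573]) ('wrist_torque', [0.9063, 0.7254, -0.5498]) ('width', 0.0004) ('finger_force', 7.9301)
tip [0.6295 0.0694 0.035 ] axis [-0.049 -0.626 -0.778] to S in tool [-0.001  -0.0008 -0.0069] F tool [  2.02  -3.75 -16.62]
```

>>> play_rows(
  translation=[
    [0,0,0.06],
    [0,0,0],
  ],
  twist=[
    [0,0,0],
    [0,0,0],
  ],
  gripper=[-1,-1],
)

```text
time: 25.85
tool_pos: [0.639, 0.1936, 0.1899]
ee_rot: [3.135, 0.677, 1.485]
wrist_force: [-5.7, 18.3, 17.1]
width: 0.0005
finger_force: 11.2
```

```bash
python3 tip.py; python3 - <<'E'
from h import *
im=robot.snapshot("side"); old=cv2.imread("pics/side0.png")[:,:,::-1]
for n,(x,y) in dict(base=(325,268),shade=(310,200),mat=(340,285)).items(): print(n,im[y-3:y+4,x-3:x+4].mean((0,1)).round(),old[y-3:y+4,x-3:x+4].mean((0,1)).round())
E
```

```text
('time', 25.85) ('tool_pos', [0.639, 0.1936, 0.1899]) ('ee_rot', [3.1353, 0.6774, 1.4851]) ('joint_positions', [0.3395, 0.5789, 1.2405, -0.6118, 1.6241, 0.4852]) ('wrist_force', [-5.7219, 18.2563, 17.0986]) ('wrist_torque', [0.9813, 1.1523, -0.8318]) ('width', 0.0005) ('finger_force', 11.2152)
tip [0.6296 0.0693 0.0348] axis [-0.047 -0.625 -0.779] to S in tool [-0.001  -0.0009 -0.0071] F tool [  3.08  -7.11 -24.46]
base [45. 46. 49.] [118. 112. 110.]
shade [36. 20. 28.] [53. 28. 39.]
mat [174. 160. 135.] [151. 139. 116.]
```

>>> play_rows(
  translation=[
    [0,0,-0.2],
    [0,0,-0.3],
    [0,0,-0.5],
    [0,0,-0.7],
    [0,0,-0.7],
    [0,0,-0.7],
    [0,0,0],
    [0,0,0],
  ],
  twist=[
    [0,0,0],
    [0,0,0],
    [0,0,0],
    [0,0,0],
    [0,0,0],
    [0,0,0],
    [0,0,0],
    [0,0,0],
  ],
  gripper=[-1,-1,-1,-1,-1,-1,-1,-1],
)

```text
time: 26.7
tool_pos: [0.6458, 0.2672, 0.2798]
ee_rot: [-3.141, 0.684, 1.488]
wrist_force: [0.1, -0.3, 0.5]
width: 0.0002
finger_force: 0.0
```

```bash
python3 tip.py; python3 - <<'E'
from h import *
im=robot.snapshot("side"); t=robot.snapshot("top")
cv2.imwrite("pics/c7.png",np.hstack([cv2.resize(im[80:320,200:420],None,fx=1.8,fy=1.8),cv2.resize(t[80:320,210:430],None,fx=1.8,fy=1.8)])[:,:,::-1])
E
```

```text
('time', 26.7) ('tool_pos', [0.6458, 0.2672, 0.2798]) ('ee_rot', [-3.1415, 0.6845, 1.4878]) ('joint_positions', [0.4307, 0.5952, 1.029, -0.6085, 1.8432, 0.4443]) ('wrist_force', [0.0916, -0.2909, 0.4703]) ('wrist_torque', [0.2471, 0.0765, -0.0414]) ('width', 0.0002) ('finger_force', 0.0)
tip [0.6353 0.1418 0.1257] axis [-0.053 -0.63  -0.775] to S in tool [-0.     -0.0006  0.1093] F tool [-0.52  0.12 -0.19]
```

View pics/c7.png

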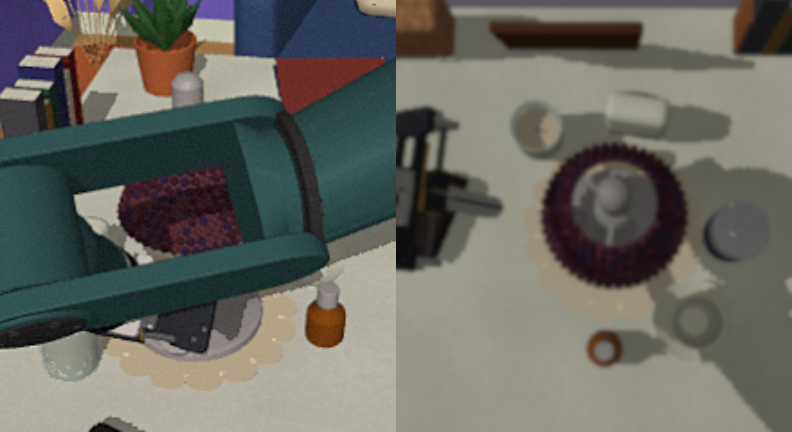

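```bash
python3 -c "
from bench import robot
print(robot.close_job())"
```

```text
the job is handed in; nothing more can be done
None
```

I screwed the finial down until it clamped on its washer and let go of it, then pressed the switch to its hard stop and released it; the arm is clear and the job is handed in. `close_job` gave no verdict, and the switch's return was not directly seen.

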